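# Lay out the washed depositor parts on their boards

## Task

The washed filling parts have been left in two stacks. Take the stacks apart and stand every part the right way up on the board of its own colour, centred on the printed circle, without dropping or tipping any of them.

Things in the scene. Friction and masses are not known exactly. Their poses are not given: they have to be found in the camera images.
- red_piston: filling piston: a solid red plastic disc, 64 mm across and 26 mm high, two black sealing bands round its side and a small steel bolt head in the middle of its top. It stands on the table at the bottom of the taller stack (piston, collar, nozzle: 92 mm high in all). Origin: centre of its underside, z up (round: yaw means nothing).
- blue_piston: filling piston: a solid blue plastic disc, 64 mm across and 26 mm high, two black sealing bands round its side and a small steel bolt head in the middle of its top. It stands on the table at the bottom of the lower stack (piston, collar: 52 mm high). Origin: centre of its underside, z up (round: yaw means nothing).
- yellow_collar: spacer collar: a yellow plastic ring, 46 mm across outside, bore 20 mm, 26 mm high. At the start it lies flat, loose, roughly centred on one of the two pistons, either one. Origin: centre of its underside, z up. Unlisted loose things up to 25 mm high lie among the parts and boards, 25 mm or more clear of every part and printed circle; stacks and boards are 150 mm or more apart between centres.
- green_collar: spacer collar: a green plastic ring, 46 mm across outside, bore 20 mm, 26 mm high. At the start it lies flat, loose, roughly centred on one of the two pistons, either one. Origin: centre of its underside, z up.
- white_nozzle: filling nozzle: white plastic, a plain cylinder 30 mm across and 22 mm high below, tapering above it to a 14 mm spout, 40 mm high in all. At the start it stands spout up, loose, on the collar of the taller stack. Origin: centre of its underside, z up.
- red_board: parts board: a red square plate fixed to the table, 90 x 90 mm, 10 mm thick, flat top with a thin black printed circle 64 mm across at its centre, which outlines the red piston. Origin: centre of its underside (its top is 10 mm above), z up, x and y along its edges. Nothing stands on it at the start.
- blue_board: parts board: a blue square plate fixed to the table, 90 x 90 mm, 10 mm thick, flat top with a thin black printed circle 64 mm across at its centre, which outlines the blue piston. Origin: centre of its underside (its top is 10 mm above), z up, x and y along its edges. Nothing stands on it at the start.
- yellow_board: parts board: a yellow square plate fixed to the table, 90 x 90 mm, 10 mm thick, flat top with a thin black printed circle 46 mm across at its centre, which outlines the yellow collar. Origin: centre of its underside (its top is 10 mm above), z up, x and y along its edges. Nothing stands on it at the start.
- green_board: parts board: a green square plate fixed to the table, 90 x 90 mm, 10 mm thick, flat top with a thin black printed circle 46 mm across at its centre, which outlines the green collar. Origin: centre of its underside (its top is 10 mm above), z up, x and y along its edges. Nothing stands on it at the start.
- white_board: parts board: a white square plate fixed to the table, 90 x 90 mm, 10 mm thick, flat top with a thin black printed circle 30 mm across at its centre, which outlines the white nozzle. Origin: centre of its underside (its top is 10 mm above), z up, x and y along its edges. Nothing stands on it at the start.
Not all that is in view belongs to the job. What is shaped like the red_piston but purple is not meant.

How it is judged:
At the end, for the whole second after the job is handed in: Each of the five parts stands upright (within about 7 degrees) directly on the top of the board of its own colour, its centre within 12 mm of the board's centre, released and at rest (horizontal distance between red_piston and red_board below 0.012 m and z of red_piston in the frame of red_board between 0.007 and 0.014 m and angle between each of red_piston, blue_piston, yellow_collar, green_collar, white_nozzle's own z axis and vertical below 0.12 rad and linear speed of each of red_piston, blue_piston, yellow_collar, green_collar, white_nozzle below 0.01 m/s and contact force between each of red_piston, blue_piston, yellow_collar, green_collar, white_nozzle and the fingers below 0.05 N and horizontal distance between blue_piston and blue_board below 0.012 m and z of blue_piston in the frame of blue_board between 0.007 and 0.014 m and horizontal distance between yellow_collar and yellow_board below 0.012 m and z of yellow_collar in the frame of yellow_board between 0.007 and 0.014 m and horizontal distance between green_collar and green_board below 0.012 m and z of green_collar in the frame of green_board between 0.007 and 0.014 m and horizontal distance between white_nozzle and white_board below 0.012 m and z of white_nozzle in the frame of white_board between 0.007 and 0.014 m); the robot touches nothing.
It fails at once if one of the five parts is tipped over (more than 40 degrees) (angle between any of red_piston, blue_piston, yellow_collar, green_collar, white_nozzle's own z axis and vertical above 0.7 rad).
It fails at once if one of the five parts is dropped (falls free, out of the fingers, faster than 0.6 m/s) ((contact force between red_piston and the fingers below 0.05 N and linear speed of red_piston above 0.6 m/s) or (contact force between blue_piston and the fingers below 0.05 N and linear speed of blue_piston above 0.6 m/s) or (contact force between yellow_collar and the fingers below 0.05 N and linear speed of yellow_collar above 0.6 m/s) or (contact force between green_collar and the fingers below 0.05 N and linear speed of green_collar above 0.6 m/s) or (contact force between white_nozzle and the fingers below 0.05 N and linear speed of white_nozzle above 0.6 m/s)).
It also fails if it takes over 120 s, if anything falls off the work surface, if the arm or the gripper's body presses on something with over 40 N, if the wrist force passes 120 N, or if a joint passes its speed limit or range.

## Robot

A 7-joint arm with a two-finger parallel gripper is mounted at the origin on the work surface. World frame = base frame: x ahead of the robot, y to its left, z up, the work surface at z = 0. Lengths are in m, angles in rad, forces in N, time in s.
With the tool pointing down it reaches from about 0.4 to 0.85 m from the base axis. Payload 10.4 kg.
Tool frame: the origin (TCP) lies at the very end of the fingers, on their centre line; the grasp point (between the pads) lies 19 mm behind it; z points along the fingers, y is the direction in which the jaws open and shut (so a half turn about z gives the same grasp; the last joint's range is limited). The gripper opens to 87 mm and grips with 3 to 60 N. Pads are 19 mm wide; open, the fingers measure 117 mm over their backs; the gripper's body (75 mm by 190 mm) begins 51 mm behind the grasp point.
Start: joints at [-1.188, 0.332, -0.065, 1.46, 0.022, 1.35, -0.088], TCP at [0.247, 0.574, 0.223] pointing down, gripper open.
Joint ranges: [-2.6, 2.6], [-0.5, 2.12], [-1.47, 1.34], [0.16, 2.42], [-1.27, 4.41], [0.06, 2.06], [-2.6, 2.6]. Speed limits (rad/s): [2.22, 2.22, 2.79, 2.79, 3.14, 3.14, 3.14].

## Interface

Orientations are given as [roll, pitch, yaw] about the fixed x, y, z axes, in that order (R = Rz(yaw) Ry(pitch) Rx(roll)).
In Python, from cell import env gives the robot as it stands.
- The arm moves only by the tool jog_arm, never from a script. Its argument "commands" is a list of rows, each a list of 2 entries, a list of its own where there are three numbers: the shift along the tool's x, y, z scaled (see below), then the turn, a rotation vector about the tool's x, y, z scaled (see below). In form: [[[x, y, z], [wx, wy, wz]], ...]. A call has 1 to 5 rows; each row shifts and turns the commanded pose from where the row before left it, along the tool's axes as they then stand; what a row does not reach is not made up. The controller multiplies each number of a shift by 0.075 m and each number of a turn by 180 degrees. A row lasts 1/8 s, in which the tool goes at most 62.5 mm and 10.7 degrees, less where a joint would pass 70% of its speed; a pose out of reach is approached as far as the arm can. A call with a number of a shift or a turn outside -1 to 1 is refused whole. A call with a gripper value outside its range is refused whole. "gripper" is the opening, from 0 (shut) to 1 (fully open), set as the call begins (left out, the last holds). The fingers move at their own pace and stop on an object; "grip_force" is the grip in N (left out, the last holds). Time passes only in rows, so rows that do not move let the fingers close. It gives the time, the measured TCP pose, the force and the opening at its end, in the units of the state.
- env.state(): the state, without advancing time (a new reading comes with each control period).
- env.snapshot(name): name is "side" or "top" or "wrist"; returns a dict with "image" (400x640x3 uint8, red, green, blue), "range_z" (400x640 float32, m along the optical axis (not along the pixel's ray), 0 where there is no reading), "camera_matrix" (3x3 intrinsics, pixels), "extrinsics" (4x4, takes a point from camera to world coordinates); the wrist camera has in their place "T_tool_cam" (4x4, takes a point from camera to tool coordinates, whose origin is the TCP and whose axes are the flange's). Camera axes: x right, y down, z forward; pixel columns grow to the right and rows downward; lengths in m; the calibration is good to about 2 mm. A picture is of the moment at which its call begins: read the wrist's pose just before it.
- env.job_done(): hands the job in, once; it reports no verdict.
The state is a dict: "t": time; "qpos": joint angles; "joint_vel": joint speeds; "joint_efforts": joint torques, N m; "tool_pos": TCP position; "ee_rot": TCP orientation; "wrist_force": force on the tool from outside, world axes, zero at the start; "ft_torque": the same for the moment, N m; "grip_width": opening from 0.0 (shut) to 1.0 (fully open).
Only numpy, scipy, OpenCV 4.12 (cv2) and the standard library are available. Lean on these libraries where they do the work, as an engineer would, in place of code of your own. Each camera call takes 0.05 s, during which the arm holds its last target. There are 200 camera calls.

## Working session

There is one attempt and no reset: what is moved stays moved. The work goes in short steps, Python scripts to look and compute and a tool call to move; the robot and the scene stay as the last step left them, time stands still between calls to the robot, and variables do not carry over. Pictures are saved under pics/ and viewed, about 12 in all and at most 16, crops included, and the job is handed in when it is done.

Besides the shell and the picture viewer there is one more tool, called after ">>>" as name([rows], argument=value, ...), one row to a line, values as JSON. jog_arm: Moves the arm, as the interface text tells. Its arguments: {"type":"object","properties":{"commands":{"type":"array","items":{"type":"array"}},"gripper":{"type":"number"},"grip_force":{"type":"number"}},"required":["commands"]}

```bash
ls; mkdir -p pics; cat > h.py <<'E'
import numpy as np, cv2
from cell import env
from scipy.spatial.transform import Rotation as R
def world(s):
    K=s["camera_matrix"];z=s["range_z"];v,u=np.mgrid[:z.shape[0],:z.shape[1]]
    p=np.stack([(u-K[0,2])/K[0,0]*z,(v-K[1,2])/K[1,1]*z,z],-1)
    T=s["extrinsics"];return p@T[:3,:3].T+T[:3,3]
E
python3 - <<'E'
from h import *
st=env.state();print({k:np.round(v,3) for k,v in st.items()})
for n in("top","side"):
    s=env.snapshot(n);np.savez(n,**s);cv2.imwrite(f"pics/{n}0.png",s["image"][...,::-1]);print(n,np.round(s["extrinsics"],3).tolist())
E
```

```text
pics
{'t': np.float64(0.0), 'qpos': array([-1.188,  0.333, -0.065,  1.461,  0.022,  1.35 , -0.088]), 'joint_vel': array([-0.   , -0.001, -0.   , -0.   ,  0.001, -0.001,  0.   ]), 'joint_efforts': array([ 1.0000e-03, -6.2323e+01,  2.6000e-02, -3.8992e+01, -6.1000e-02,
        3.9000e-02,  0.0000e+00]), 'tool_pos': array([0.247, 0.574, 0.222]), 'ee_rot': array([-3.14 ,  0.   ,  2.736]), 'wrist_force': array([-0.05 , -0.272, -0.8  ]), 'ft_torque': array([ 0.024, -0.001, -0.009]), 'grip_width': np.float64(1.0)}
top [[0.143, -0.967, 0.211, 0.278], [-0.99, -0.141, 0.026, -0.007], [0.005, -0.213, -0.977, 1.106], [0.0, 0.0, 0.0, 1.0]]
side [[0.999, -0.029, 0.031, 0.444], [-0.041, -0.512, 0.858, -0.972], [-0.009, -0.858, -0.513, 0.647], [0.0, 0.0, 0.0, 1.0]]
```

View pics/top0.png

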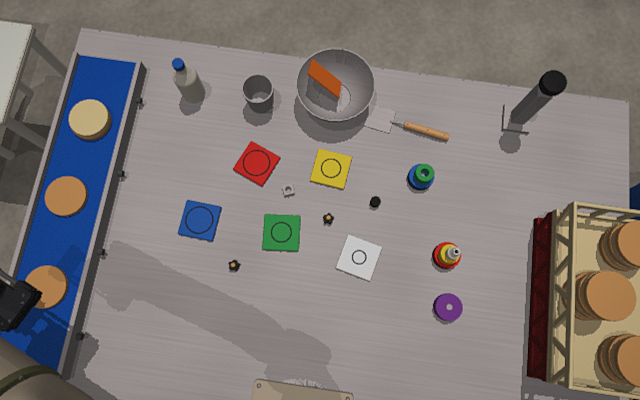

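View pics/side0.png

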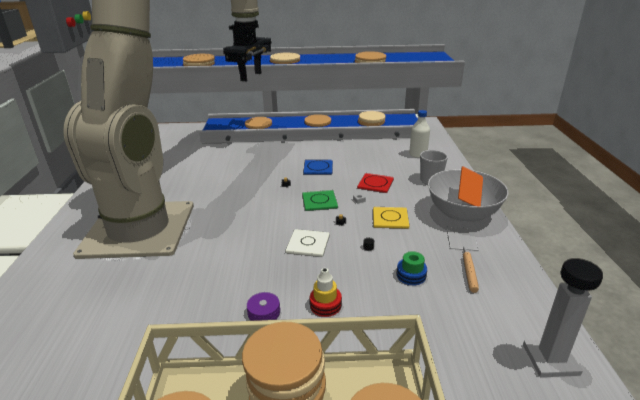

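```bash
cat >> h.py <<'E'
H={"red":[(0,8),(172,180)],"yellow":[(20,34)],"green":[(50,88)],"blue":[(100,116)]}
def cmask(img,c,smin=120):
    h=cv2.cvtColor(img,cv2.COLOR_RGB2HSV).astype(int)
    if c=="white": return (h[...,1]<30)&(h[...,2]>195)
    m=np.zeros(h.shape[:2],bool)
    for a,b in H[c]: m|=(h[...,0]>=a)&(h[...,0]<=b)
    return m&(h[...,1]>smin)&(h[...,2]>50)
def ray(s,uv,z):
    K,T=s["camera_matrix"],s["extrinsics"]
    d=np.c_[(np.atleast_2d(uv)-[K[0,2],K[1,2]])/[K[0,0],K[1,1]],np.ones(len(np.atleast_2d(uv)))]@T[:3,:3].T
    return T[:3,3]+d*((z-T[2,3])/d[:,2])[:,None]
def circ(p):
    A=np.c_[2*p[:,:2],np.ones(len(p))];x=np.linalg.lstsq(A,(p[:,:2]**2).sum(1),rcond=None)[0]
    return x[:2],np.sqrt(x[2]+x[0]**2+x[1]**2)
E
python3 - <<'E'
from h import *
for n in("top","side"):
    s=dict(np.load(n+".npz"));W=world(s)
    print(n)
    for c in("red","blue","yellow","green","white"):
        m=cmask(s["image"],c)&(W[...,0]>.2)&(W[...,0]<.9)&(abs(W[...,1])<.52)&(W[...,2]<.12)&(W[...,2]>-.02)
        cn,_=cv2.findContours(m.astype(np.uint8),cv2.RETR_EXTERNAL,cv2.CHAIN_APPROX_NONE)
        for k in cn:
            if cv2.contourArea(k)<40: continue
            q=k[:,0].astype(float); mm=np.zeros(m.shape,np.uint8);cv2.drawContours(mm,[k],-1,1,-1);P=W[(mm>0)&m]
            g=ray(s,q,.010);r=cv2.minAreaRect((g[:,:2]*1000).astype(np.float32))
            print(c,q.mean(0).round(),cv2.contourArea(k),"z",np.percentile(P[:,2],[5,50,95]).round(3),"mean",P[:,:2].mean(0).round(4),"rect10",np.round(r[0],1),np.round(r[1],1),round(r[2]))
E
```

```text
top
red [532. 356.] 51.0 z [0.016 0.019 0.023] mean [ 0.2578 -0.5128] rect10 [ 257.4 -517.4] [65.4  7. ] 2
red [535. 306.] 46.5 z [0.015 0.019 0.022] mean [ 0.3718 -0.5132] rect10 [ 371.9 -517.2] [66.3  7.1] 2
red [537. 259.] 44.5 z [0.016 0.019 0.023] mean [ 0.485  -0.5131] rect10 [ 485.3 -517.9] [ 7.2 64.6] 89
red [446. 255.] 141.5 z [0.015 0.025 0.028] mean [ 0.457 -0.288] rect10 [ 463.5 -298.6] [63.3 62.4] 29
red [256. 163.] 1108.5 z [0.006 0.01  0.013] mean [0.6283 0.2008] rect10 [628.7 200.6] [89.3 88.8] 68
blue [199. 220.] 1188.5 z [0.006 0.01  0.013] mean [0.4623 0.3148] rect10 [462.7 314.7] [88.8 88.3] 87
blue [419. 178.] 148.0 z [0.022 0.026 0.029] mean [ 0.6411 -0.2067] rect10 [ 651.3 -213.9] [63.  52.5] 50
yellow [447. 255.] 127.5 z [0.034 0.051 0.055] mean [ 0.4572 -0.286 ] rect10 [ 465.6 -300.2] [45.8 44.2] 26
yellow [330. 169.] 1096.5 z [0.006 0.01  0.013] mean [0.6417 0.0117] rect10 [642.   11.7] [88.3 88.5] 84
green [281. 232.] 1175.0 z [0.006 0.01  0.013] mean [0.4608 0.11  ] rect10 [461.4 110. ] [87.7 87.4] 6
green [423. 173.] 271.5 z [0.032 0.051 0.054] mean [ 0.6
[... 400 characters left out ...]
.023 0.027] mean [ 0.648  -0.2361] rect10 [ 653.  -217.6] [79.  61.1] 77
blue [318. 167.] 341.5 z [0.005 0.01  0.012] mean [0.463  0.3047] rect10 [463.7 306. ] [91.  87.8] 87
yellow [325. 291.] 252.0 z [0.029 0.046 0.053] mean [ 0.462  -0.3113] rect10 [ 463.6 -267.4] [63.  46.1] 87
yellow [390. 217.] 653.5 z [0.005 0.01  0.012] mean [0.6423 0.0032] rect10 [642.6   4.6] [96.1 89.3] 85
green [413. 262.] 357.5 z [0.03  0.048 0.053] mean [ 0.6504 -0.2267] rect10 [ 662.2 -182.4] [75.8 46. ] 77
green [319. 200.] 499.5 z [0.006 0.01  0.012] mean [0.4622 0.0998] rect10 [462.  100.5] [87.2 92.9] 6
white [308. 241.] 748.5 z [0.008 0.01  0.012] mean [ 0.4293 -0.0913] rect10 [429.5 -89.5] [88.8 87.3] 77
```

>>> jog_arm([
  [[-0.72,-0.36,-0.1],[0,0,0]],
  [[-0.72,-0.36,-0.1],[0,0,0]],
  [[-0.72,-0.36,-0.1],[0,0,0]],
  [[-0.72,-0.36,-0.1],[0,0,0]],
  [[-0.72,-0.36,-0.1],[0,0,0]],
])

```text
t: 0.72
tool_pos: [0.4424, 0.3418, 0.2601]
ee_rot: [-3.141, -0.0, 2.736]
wrist_force: [0.7, 0.1, -0.1]
grip_width: 0.999
```

>>> jog_arm([
  [[-0.72,-0.36,0],[0,0,0]],
  [[-0.3,-0.76,0],[0,0,0]],
  [[-0.3,-0.76,0],[0,0,0]],
  [[-0.3,-0.76,0],[0,0,0]],
  [[-0.3,-0.76,0],[0,0,0]],
])

```text
t: 1.35
tool_pos: [0.4726, 0.0505, 0.2599]
ee_rot: [3.141, -0.0, 2.736]
wrist_force: [1.6, -0.9, 0.7]
grip_width: 1.004
```

>>> jog_arm([
  [[-0.3,-0.76,0],[0,0,0]],
  [[-0.3,-0.76,0],[0,0,0]],
  [[-0.3,-0.76,0],[0,0,0]],
  [[-0.3,-0.76,0],[0,0,0]],
  [[0,0,0],[0,0,0]],
])

```text
t: 1.98
tool_pos: [0.4643, -0.1975, 0.26]
ee_rot: [-3.14, 0.0, 2.728]
wrist_force: [0.0, 0.8, -0.2]
grip_width: 0.997
```

>>> jog_arm([
  [[0,-0.3,0],[0,0,-0.0439]],
  [[0,-0.3,0],[0,0,-0.0439]],
  [[0,0,0],[0,0,-0.0439]],
  [[0,0,0],[0,0,0]],
])

```text
t: 2.48
tool_pos: [0.4511, -0.2341, 0.2598]
ee_rot: [3.141, -0.0, -3.134]
wrist_force: [-0.4, 1.0, 0.7]
grip_width: 0.999
```

```bash
cat >> h.py <<'E'
def wrist(name=None):
    st=env.state();s=env.snapshot("wrist")
    T=np.eye(4);T[:3,:3]=R.from_euler("xyz",st["ee_rot"]).as_matrix();T[:3,3]=st["tool_pos"]
    s["extrinsics"]=T@s["T_tool_cam"]
    if name: cv2.imwrite(f"pics/{name}.png",s["image"][...,::-1]);np.savez(name,**s)
    print("pos",st["tool_pos"].round(4),"rot",st["ee_rot"].round(3),"q7",st["qpos"][6].round(2),"t",st["t"].round(2))
    return s
E
python3 - <<'E'
from h import *
s=wrist("w1");print(s["T_tool_cam"].round(3),s["camera_matrix"])
t=dict(np.load("top.npz"));W=world(t)
for n,(u0,u1,v0,v1) in {"bowl":(290,380,40,135),"purple":(430,465,290,325)}.items():
    P=W[v0:v1,u0:u1].reshape(-1,3);P=P[P[:,2]>.02];print(n,P.min(0).round(3),P.max(0).round(3))
E
```

```text
Traceback (most recent call last):
  File "h.py", line 27, in wrist
    print("pos",st["tool_pos"].round(4),"rot",st["ee_rot"].round(3),"q7",st["qpos"][6].round(2),"t",st["t"].round(2))
                                                                                                    ^^^^^^^^^^^^^
AttributeError: 'float' object has no attribute 'round'
```

```bash
sed -i 's/st\["t"\].round(2)/round(float(st["t"]),2)/' h.py
python3 - <<'E'
from h import *
s=wrist("w1");print(s["T_tool_cam"].round(3),s["camera_matrix"])
t=dict(np.load("top.npz"));W=world(t)
for n,(u0,u1,v0,v1) in {"bowl":(290,380,40,135),"purple":(430,465,290,325)}.items():
    P=W[v0:v1,u0:u1].reshape(-1,3);P=P[P[:,2]>.02];print(n,P.min(0).round(3),P.max(0).round(3))
E
```

```text
pos [ 0.4511 -0.234   0.2598] rot [ 3.141 -0.    -3.135] q7 2.0 t 2.52
[[-0.    -0.952 -0.307  0.085]
 [ 1.    -0.    -0.     0.   ]
 [ 0.    -0.307  0.952 -0.163]
 [ 0.     0.     0.     1.   ]] [[321.85275211   0.         315.96973384]
 [  0.         321.85275211 207.63292926]
 [  0.           0.           1.        ]]
bowl [ 0.278 -0.07   0.02 ] [0.938 0.128 1.106]
purple [ 0.278 -0.343  0.02 ] [ 0.37  -0.007  1.106]
```

View pics/w1.png

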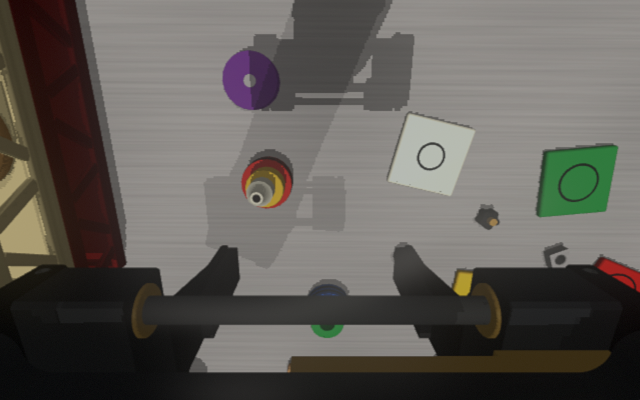

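```bash
cat >> h.py <<'E'
from scipy.optimize import least_squares
def fit(s,c,z0,r,roi):
    """known-radius circle on outer edge of the top-face pixels (height band about z0) of an object near roi"""
    W=world(s);m=(abs(W[...,2]-z0)<.006)&(np.hypot(W[...,0]-roi[0],W[...,1]-roi[1])<.06)
    if c: m&=cmask(s["image"],c,80)
    m=cv2.morphologyEx(m.astype(np.uint8),cv2.MORPH_OPEN,np.ones((2,2)))
    v,u=np.nonzero(m);P=ray(s,np.c_[u,v].astype(float),z0)[:,:2]
    H=cv2.convexHull((P*1000).astype(np.float32))[:,0]/1000
    f=least_squares(lambda x:np.hypot(*(H-x).T)-r,P.mean(0),loss="soft_l1",f_scale=.001)
    e=cv2.minEnclosingCircle((P*1000).astype(np.float32))
    print(c,"n",len(u),"fit",f.x.round(4),"rms",np.sqrt(np.mean(f.fun**2)).round(4),"enc",np.round(e[0],1),round(e[1],1));return f.x
E
python3 - <<'E'
from h import *
for n in("w1","top"):
    s=dict(np.load(n+".npz"));print(n)
    fit(s,"red",.026,.032,(.46,-.293))
    fit(s,"yellow",.052,.023,(.457,-.289))
    fit(s,None,.092,.007,(.457,-.289))
    fit(s,None,.074,.015,(.457,-.289))
    fit(s,"blue",.026,.032,(.645,-.21))
    fit(s,"green",.052,.023,(.65,-.214))
s=dict(np.load("w1.npz"));W=world(s)
for c in("white","green"):
    m=cmask(s["image"],c)&(abs(W[...,2]-.01)<.006)
    cn,_=cv2.findContours(m.astype(np.uint8),cv2.RETR_EXTERNAL,cv2.CHAIN_APPROX_NONE)
    k=max(cn,key=cv2.contourArea);r=cv2.minAreaRect((ray(s,k[:,0].astype(float),.01)[:,:2]*1000).astype(np.float32));print(c,np.round(r[0],1),np.round(r[1],1))
E
```

```text
w1
red n 653 fit [ 0.4633 -0.2959] rms 0.0004 enc [ 463.1 -295.8] 32.3
yellow n 486 fit [ 0.4622 -0.2944] rms 0.0009 enc [ 462.1 -294.4] 23.0
None n 180 fit [ 0.4618 -0.2963] rms 0.0011 enc [ 461.5 -296.8] 8.5
None n 305 fit [ 0.4623 -0.2969] rms 0.0004 enc [ 462.3 -296.9] 15.7
blue n 10 fit [ 0.6551 -0.2144] rms 0.0008 enc [ 623.  -214.6] 3.0
green n 285 fit [ 0.6525 -0.2168] rms 0.0046 enc [ 657.5 -217. ] 21.4
top
red n 173 fit [ 0.4592 -0.2986] rms 0.0008 enc [ 458.9 -298.1] 31.9
yellow n 131 fit [ 0.4589 -0.298 ] rms 0.0011 enc [ 458.3 -297.1] 22.8
None n 35 fit [ 0.4575 -0.2991] rms 0.0007 enc [ 457.5 -299.2] 7.8
None n 67 fit [ 0.4582 -0.2999] rms 0.0007 enc [ 458.4 -299.8] 15.2
blue n 187 fit [ 0.6478 -0.2183] rms 0.004 enc [ 647.3 -217.4] 31.7
green n 207 fit [ 0.6481 -0.2193] rms 0.0011 enc [ 648.2 -219.6] 22.9Traceback (most recent call last):
  File "<stdin>", line 14, in <module>
ValueError: max() iterable argument is empty
```

>>> jog_arm([
  [[-0.15,-0.8,0],[0,0,0]],
  [[0,-0.036,0.8],[0,0,0]],
  [[0,0,0.8],[0,0,0]],
  [[0,0,0.8],[0,0,0]],
  [[0,0,0.2],[0,0,0]],
], gripper=0.6)

```text
t: 3.2
tool_pos: [0.4609, -0.2958, 0.0619]
ee_rot: [3.139, -0.006, -3.135]
wrist_force: [-0.7, -0.5, 0.7]
grip_width: 0.614
```

>>> jog_arm([
  [[0,0,0],[0,0,0]],
  [[0,0,0],[0,0,0]],
])

```text
t: 3.45
tool_pos: [0.4643, -0.2981, 0.0674]
ee_rot: [-3.14, 0.003, -3.134]
wrist_force: [-0.3, 0.5, -0.7]
grip_width: 0.6
```

>>> jog_arm([
  [[0.027,0.018,0.16],[0,0,0]],
  [[0,0,0],[0,0,0]],
  [[0,0,0],[0,0,0]],
])

```text
t: 3.82
tool_pos: [0.4608, -0.2961, 0.0532]
ee_rot: [3.142, 0.0, -3.134]
wrist_force: [0.3, -0.2, 0.1]
grip_width: 0.595
```

>>> jog_arm([
  [[0,0,0],[0,0,0]],
  [[0,0,0],[0,0,0]],
  [[0,0,0],[0,0,0]],
  [[0,0,0],[0,0,0]],
  [[0,0,0],[0,0,0]],
], gripper=0.25, grip_force=15)

```text
t: 4.45
tool_pos: [0.4608, -0.2962, 0.0531]
ee_rot: [3.142, 0.0, -3.134]
wrist_force: [0.3, -0.3, 0.2]
grip_width: 0.342
```

>>> jog_arm([
  [[0,0,-0.25],[0,0,0]],
  [[0,0,-0.6],[0,0,0]],
  [[0,0,-0.6],[0,0,0]],
  [[0,0,-0.5],[0,0,0]],
  [[0,0,0],[0,0,0]],
])

```text
t: 5.08
tool_pos: [0.4619, -0.2973, 0.2032]
ee_rot: [-3.14, 0.006, -3.134]
wrist_force: [0.3, -0.1, -1.0]
grip_width: 0.34
```

>>> jog_arm([
  [[0.05,0.3,0],[0,0,0]],
  [[0.1,0.7,0],[0,0,0]],
  [[0.1,0.6,0],[0,0,0]],
  [[0,0,0],[0,0,0]],
  [[0,0,0],[0,0,0]],
])

```text
t: 5.7
tool_pos: [0.4408, -0.1768, 0.1994]
ee_rot: [3.142, 0.0, -3.134]
wrist_force: [0.5, -0.3, -0.1]
grip_width: 0.336
```

```bash
cat >> h.py <<'E'
def boards(s,cols):
    W=world(s);out={}
    for c in cols:
        m=(abs(W[...,2]-.01)<.006)
        m&=cmask(s["image"],c,80) if c!="white" else (cv2.cvtColor(s["image"],cv2.COLOR_RGB2HSV)[...,1]<25)&(s["image"].min(-1)>90)
        cn,_=cv2.findContours(m.astype(np.uint8),cv2.RETR_CCOMP,cv2.CHAIN_APPROX_NONE)
        for k in cn:
            if cv2.contourArea(k)<300: continue
            r=cv2.minAreaRect((ray(s,k[:,0].astype(float),.01)[:,:2]*1000).astype(np.float32));print(c,k[:,0].mean(0).round(),np.round(r[0],1),np.round(r[1],1))
E
python3 - <<'E'
from h import *
s=wrist("w2");boards(s,["white","green","red","blue","yellow"])
E
```

```text
pos [ 0.4408 -0.1768  0.1994] rot [ 3.142  0.    -3.134] q7 1.87 t 5.7
white [398. 172.] [429.  -87.6] [86.7 87.7]
green [565. 201.] [461.2 107.3] [89.5 91.2]
```

View pics/w2.png

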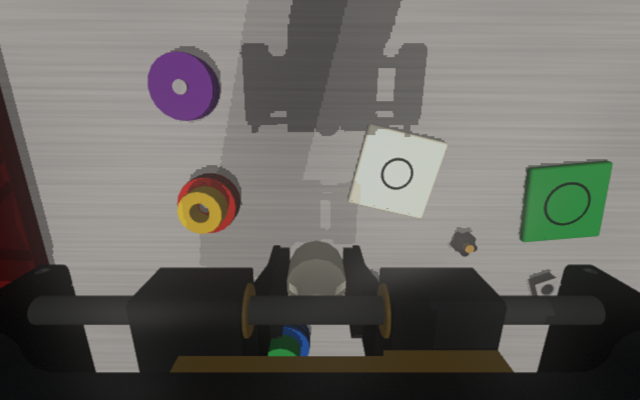

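>>> jog_arm([
  [[0.05,0.4,0],[0,0,0]],
  [[0.05,0.5,0.1],[0,0,0]],
  [[0.05,0.3,0.5],[0,0,0]],
  [[0,0,0.7],[0,0,0]],
  [[0,0,0.7],[0,0,0]],
])

```text
t: 6.38
tool_pos: [0.4294, -0.0874, 0.048]
ee_rot: [-3.141, 0.001, -3.135]
wrist_force: [-0.5, 0.7, -1.4]
grip_width: 0.338
```

>>> jog_arm([
  [[0,0,0.3],[0,0,0]],
  [[0,0,0],[0,0,0]],
  [[0,0,0],[0,0,0]],
])

```text
t: 6.75
tool_pos: [0.4298, -0.0872, 0.0277]
ee_rot: [-3.141, 0.001, -3.135]
wrist_force: [0.1, -0.4, -0.7]
grip_width: 0.336
```

Z 0.0277 → 0.012.

>>> jog_arm([
  [[0,0,0.1],[0,0,0]],
  [[0,0,0.09],[0,0,0]],
  [[0,0,0],[0,0,0]],
  [[0,0,0],[0,0,0]],
])

```text
t: 7.25
tool_pos: [0.4291, -0.0864, 0.0126]
ee_rot: [3.142, 0.0, -3.134]
wrist_force: [-0.2, 0.2, -0.1]
grip_width: 0.341
```

>>> jog_arm([
  [[0,0,0.014],[0,0,0]],
  [[0,0,0],[0,0,0]],
  [[0,0,0],[0,0,0]],
])

```text
t: 7.62
tool_pos: [0.4291, -0.0864, 0.0115]
ee_rot: [3.142, 0.0, -3.134]
wrist_force: [-0.8, 0.9, -0.3]
grip_width: 0.339
```

>>> jog_arm([
  [[0,0,0],[0,0,0]],
  [[0,0,0],[0,0,0]],
  [[0,0,0],[0,0,0]],
  [[0,0,0],[0,0,0]],
  [[0,0,-0.2],[0,0,0]],
], gripper=0.65)

```text
t: 8.25
tool_pos: [0.4282, -0.0864, 0.0264]
ee_rot: [-3.141, -0.002, -3.134]
wrist_force: [0.3, -0.4, 0.5]
grip_width: 0.644
```

>>> jog_arm([
  [[0,0,-0.6],[0,0,0]],
  [[0,0,-0.7],[0,0,0]],
  [[0,-0.4,-0.7],[0,0,0]],
  [[0,-0.5,-0.5],[0,0,0]],
  [[0,0,0],[0,0,0]],
])

```text
t: 8.88
tool_pos: [0.4306, -0.157, 0.2176]
ee_rot: [-3.141, 0.006, -3.139]
wrist_force: [-0.1, 0.8, -0.7]
grip_width: 0.648
```

```bash
python3 - <<'E'
from h import *
s=wrist("w3");boards(s,["white","green"])
fit(s,None,.05,.007,(.43,-.087));fit(s,None,.032,.015,(.43,-.087))
fit(s,"red",.026,.032,(.46,-.293));fit(s,"yellow",.052,.023,(.46,-.293))
E
```

```text
pos [ 0.4306 -0.157   0.2176] rot [-3.141  0.006 -3.139] q7 1.78 t 8.88
white [378. 174.] [429.1 -87.7] [86.7 87.3]
white [377. 178.] [431.2 -86.2] [44.8 37.1]
green [536. 202.] [461.2 107.8] [89.6 90.4]
None n 185 fit [ 0.4302 -0.0865] rms 0.0012 enc [430.1 -87.1] 8.6
None n 319 fit [ 0.4308 -0.0862] rms 0.0004 enc [430.8 -86.4] 15.7
red n 774 fit [ 0.4628 -0.295 ] rms 0.0004 enc [ 462.6 -295.1] 32.5
yellow n 1157 fit [ 0.4621 -0.294 ] rms 0.0007 enc [ 462.  -293.7] 24.1
```

>>> jog_arm([
  [[-0.14,-0.61,0],[0,0,0]],
  [[-0.14,-0.61,0],[0,0,0]],
  [[-0.14,-0.607,0.1],[0,0,0]],
  [[0,0,0.5],[0,0,0]],
  [[0,0,0.7],[0,0,0]],
], gripper=0.75)

```text
t: 9.55
tool_pos: [0.4625, -0.2901, 0.1151]
ee_rot: [3.142, 0.0, -3.134]
wrist_force: [0.9, 0.4, 0.5]
grip_width: 0.749
```

>>> jog_arm([
  [[0,0,0.6],[0,0,0]],
  [[0,0,0.4],[0,0,0]],
  [[0,0,0],[0,0,0]],
  [[0,0,0],[0,0,0]],
])

```text
t: 10.05
tool_pos: [0.4625, -0.2904, 0.0423]
ee_rot: [-3.142, 0.0, -3.133]
wrist_force: [1.3, 0.1, 0.9]
grip_width: 0.748
```

Shift y by −3.5 mm and down 12 mm, then close.

>>> jog_arm([
  [[0,-0.047,0.08],[0,0,0]],
  [[0,0,0.08],[0,0,0]],
  [[0,0,0],[0,0,0]],
  [[0,0,0],[0,0,0]],
])

```text
t: 10.55
tool_pos: [0.4622, -0.2942, 0.0296]
ee_rot: [3.142, 0.0, -3.134]
wrist_force: [0.1, 0.4, 0.2]
grip_width: 0.749
```

>>> jog_arm([
  [[0,0,0],[0,0,0]],
  [[0,0,0],[0,0,0]],
  [[0,0,0],[0,0,0]],
  [[0,0,0],[0,0,0]],
], gripper=0.4, grip_force=20)

```text
t: 11.05
tool_pos: [0.4622, -0.2942, 0.0295]
ee_rot: [3.142, 0.0, -3.134]
wrist_force: [0.1, 0.7, 0.8]
grip_width: 0.52
```

>>> jog_arm([
  [[0,0,-0.25],[0,0,0]],
  [[0,0,-0.6],[0,0,0]],
  [[0,0,-0.7],[0,0,0]],
  [[0,0,-0.4],[0,0,0]],
  [[0,0,0],[0,0,0]],
])

```text
t: 11.68
tool_pos: [0.4633, -0.2951, 0.179]
ee_rot: [-3.14, 0.005, -3.134]
wrist_force: [-0.5, 0.2, -1.8]
grip_width: 0.519
```

>>> jog_arm([
  [[-0.2,0.3,0],[0,0,0]],
  [[-0.4,0.6,0],[0,0,0]],
  [[-0.4,0.65,0],[0,0,0]],
  [[-0.4,0.65,0],[0,0,0]],
  [[-0.3,0.65,0],[0,0,0]],
])

```text
t: 12.3
tool_pos: [0.5883, -0.0776, 0.1752]
ee_rot: [-3.141, -0.001, -3.134]
wrist_force: [0.6, -1.2, -0.5]
grip_width: 0.519
```

>>> jog_arm([
  [[-0.2,0.4,0],[0,0,0]],
  [[0,0,0],[0,0,0]],
  [[0,0,0],[0,0,0]],
])

```text
t: 12.68
tool_pos: [0.6021, -0.0504, 0.1754]
ee_rot: [-3.141, -0.001, -3.135]
wrist_force: [-0.3, -0.5, -0.8]
grip_width: 0.518
```

```bash
python3 - <<'E'
from h import *
s=wrist("w4");boards(s,["white","green","red","blue","yellow"])
E
```

```text
pos [ 0.6021 -0.0504  0.1754] rot [-3.141e+00 -1.000e-03 -3.135e+00] q7 1.77 t 12.68
white [283. 342.] [795.6 -89.6] [45.8 48.9]
white [475. 162.] [572.1 111.3] [27.3 26.6]
green [492.  42.] [462.  110.3] [46.4 47.4]
green [488.  46.] [465.2 108.4] [83.2 90.2]
green [492.  42.] [462.1 110.2] [51.5 51.5]
red [547. 212.] [628.8 198.5] [92.8 89.3]
yellow [376. 221.] [642.2  10.8] [89.3 90.3]
```

View pics/w4.png

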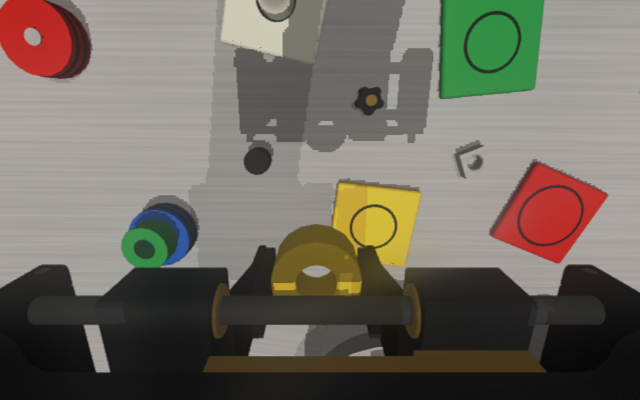

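```bash
python3 - <<'E'
from h import *
for n in("top","side"):
    t=dict(np.load(n+".npz"));W=world(t);P=W[t["range_z"]>0]
    P=P[(P[:,1]>-.12)&(P[:,1]<.14)&(P[:,0]>.66)&(P[:,2]>.03)&(P[:,2]<.3)&(P[:,0]<.85)]
    for a in np.arange(.66,.8,.01):
        q=P[(P[:,0]>=a)&(P[:,0]<a+.01)]
        if len(q):print(n,round(a,2),len(q),q[:,2].max().round(3),q[:,1].min().round(3),q[:,1].max().round(3))
E
```

```text
top 0.73 2 0.08 0.028 0.036
top 0.74 71 0.084 -0.012 0.072
top 0.75 42 0.082 -0.028 0.088
top 0.76 43 0.083 -0.039 0.097
top 0.77 50 0.081 -0.05 0.106
top 0.78 54 0.082 -0.054 0.112
top 0.79 59 0.083 -0.06 0.119
top 0.8 67 0.083 -0.064 0.123
side 0.74 51 0.083 -0.011 0.06
side 0.75 92 0.082 -0.027 0.084
side 0.76 109 0.08 -0.041 0.096
side 0.77 126 0.082 -0.05 0.103
side 0.78 133 0.081 -0.057 0.113
side 0.79 136 0.081 -0.062 0.118
side 0.8 128 0.081 -0.063 0.123
```

>>> jog_arm([
  [[-0.25,0.4,0],[0,0,0]],
  [[-0.285,0.419,0],[0,0,0]],
  [[0,0,0.5],[0,0,0]],
  [[0,0,0.7],[0,0,0]],
  [[0,0,0.5],[0,0,0]],
])

```text
t: 13.35
tool_pos: [0.6413, 0.0109, 0.0463]
ee_rot: [-3.141, -0.001, -3.136]
wrist_force: [0.1, -0.1, -0.7]
grip_width: 0.515
```

>>> jog_arm([
  [[0,0,0.2],[0,0,0]],
  [[0,0,0],[0,0,0]],
  [[0,0,0],[0,0,0]],
])

```text
t: 13.72
tool_pos: [0.6435, 0.0121, 0.0351]
ee_rot: [3.141, 0.003, -3.134]
wrist_force: [0.0, -0.1, -0.4]
grip_width: 0.516
```

Down 0.0205 to 0.0145, slowing at the end.

>>> jog_arm([
  [[0.015,-0.013,0.15],[0,0,0]],
  [[0,0,0.1],[0,0,0]],
  [[0,0,0],[0,0,0]],
  [[0,0,0],[0,0,0]],
])

```text
t: 14.22
tool_pos: [0.6412, 0.0115, 0.0144]
ee_rot: [3.142, -0.0, -3.134]
wrist_force: [-0.2, -0.3, -0.3]
grip_width: 0.518
```

>>> jog_arm([
  [[0,0,0.01],[0,0,0]],
  [[0,0,0],[0,0,0]],
  [[0,0,0],[0,0,0]],
])

```text
t: 14.6
tool_pos: [0.6413, 0.0115, 0.0138]
ee_rot: [3.141, 0.0, -3.134]
wrist_force: [-1.3, -0.5, -0.4]
grip_width: 0.521
```

>>> jog_arm([
  [[0,0,0],[0,0,0]],
  [[0,0,0],[0,0,0]],
  [[0,0,0],[0,0,0]],
  [[0,0,0],[0,0,0]],
  [[0,0,-0.2],[0,0,0]],
], gripper=0.75)

```text
t: 15.22
tool_pos: [0.6404, 0.0115, 0.0283]
ee_rot: [-3.141, -0.002, -3.134]
wrist_force: [0.2, 0.3, 0.7]
grip_width: 0.746
```

>>> jog_arm([
  [[0,0,-0.6],[0,0,0]],
  [[0,0,-0.7],[0,0,0]],
  [[0.2,-0.5,-0.6],[0,0,0]],
  [[0.2,-0.7,0],[0,0,0]],
  [[0.2,-0.7,0],[0,0,0]],
])

```text
t: 15.85
tool_pos: [0.5973, -0.1329, 0.1732]
ee_rot: [3.141, 0.003, -3.133]
wrist_force: [0.3, -0.6, -0.6]
grip_width: 0.749
```

>>> jog_arm([
  [[0,-0.3,0],[0,0,0]],
  [[0,0,0],[0,0,0]],
  [[0,0,0],[0,0,0]],
])

```text
t: 16.23
tool_pos: [0.598, -0.1527, 0.1716]
ee_rot: [3.141, 0.0, -3.132]
wrist_force: [-0.5, -0.3, -1.2]
grip_width: 0.753
```

```bash
python3 - <<'E'
from h import *
s=wrist("w5")
fit(s,"yellow",.036,.023,(.642,.011))
fit(s,"green",.052,.023,(.652,-.216));fit(s,"blue",.026,.032,(.652,-.216));fit(s,"red",.026,.032,(.463,-.295))
E
```

```text
pos [ 0.598  -0.1527  0.1716] rot [ 3.141  0.    -3.132] q7 1.96 t 16.23
yellow n 1370 fit [0.6405 0.0104] rms 0.0008 enc [640.8  10.5] 24.5
green n 955 fit [ 0.6517 -0.2163] rms 0.0004 enc [ 651.7 -216.4] 23.4
blue n 994 fit [ 0.6522 -0.2146] rms 0.0004 enc [ 651.8 -214.2] 32.1
red n 4677 fit [ 0.4637 -0.2955] rms 0.0006 enc [ 463.3 -295.2] 33.2
```

View pics/w5.png

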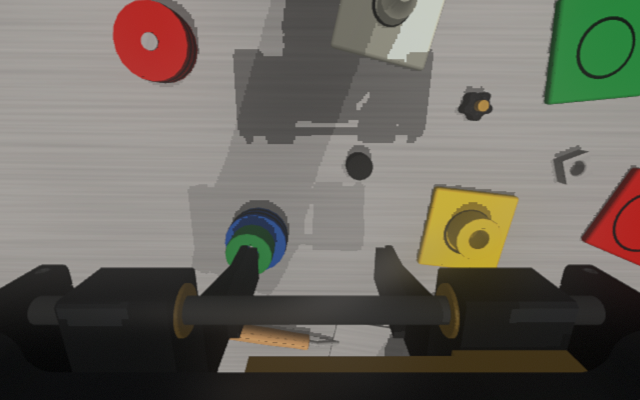

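>>> jog_arm([
  [[-0.35,-0.42,0],[0,0,0]],
  [[-0.366,-0.428,0],[0,0,0]],
  [[0,0,0.5],[0,0,0]],
  [[0,0,0.6],[0,0,0]],
  [[0,0,0.4],[0,0,0]],
])

```text
t: 16.9
tool_pos: [0.6516, -0.2149, 0.0563]
ee_rot: [3.14, -0.002, -3.132]
wrist_force: [0.2, -0.6, 0.8]
grip_width: 0.752
```

>>> jog_arm([
  [[0,0,0.2],[0,0,0]],
  [[0,0,0],[0,0,0]],
  [[0,0,0],[0,0,0]],
])

```text
t: 17.27
tool_pos: [0.6527, -0.2171, 0.0453]
ee_rot: [-3.141, 0.002, -3.133]
wrist_force: [0.8, -0.3, 1.0]
grip_width: 0.747
```

>>> jog_arm([
  [[0.01,0,0.1],[0,0,0]],
  [[0,0,0.095],[0,0,0]],
  [[0,0,0],[0,0,0]],
  [[0,0,0],[0,0,0]],
])

```text
t: 17.77
tool_pos: [0.651, -0.2171, 0.0292]
ee_rot: [3.142, 0.0, -3.134]
wrist_force: [1.2, -0.1, 0.3]
grip_width: 0.748
```

>>> jog_arm([
  [[0,0,0],[0,0,0]],
  [[0,0,0],[0,0,0]],
  [[0,0,0],[0,0,0]],
  [[0,0,0],[0,0,0]],
], gripper=0.4)

```text
t: 18.27
tool_pos: [0.6511, -0.2171, 0.0292]
ee_rot: [3.142, 0.0, -3.134]
wrist_force: [-0.7, 0.8, -0.2]
grip_width: 0.527
```

>>> jog_arm([
  [[0,0,-0.25],[0,0,0]],
  [[0,0,-0.6],[0,0,0]],
  [[0,0,-0.7],[0,0,0]],
  [[0,0,-0.4],[0,0,0]],
  [[0,0,0],[0,0,0]],
])

```text
t: 18.9
tool_pos: [0.6523, -0.2179, 0.1796]
ee_rot: [-3.14, 0.006, -3.134]
wrist_force: [0.3, -0.3, -0.7]
grip_width: 0.527
```

>>> jog_arm([
  [[0.2,0.3,0],[0,0,0]],
  [[0.4,0.65,0],[0,0,0]],
  [[0.4,0.65,0],[0,0,0]],
  [[0.4,0.65,0],[0,0,0]],
  [[0.4,0.65,0],[0,0,0]],
])

```text
t: 19.52
tool_pos: [0.5127, 0.0009, 0.1749]
ee_rot: [3.141, -0.001, -3.133]
wrist_force: [-0.3, 1.2, -0.5]
grip_width: 0.527
```

>>> jog_arm([
  [[0.3,0.5,0],[0,0,0]],
  [[0.2,0.2,0],[0,0,0]],
  [[0,0,0],[0,0,0]],
  [[0,0,0],[0,0,0]],
])

```text
t: 20.02
tool_pos: [0.4767, 0.0507, 0.1753]
ee_rot: [-3.141, 0.0, -3.135]
wrist_force: [-0.0, -0.9, -1.1]
grip_width: 0.531
```

```bash
python3 - <<'E'
from h import *
s=wrist("w6");boards(s,["green","red","blue","yellow"])
fit(s,"yellow",.036,.023,(.642,.011))
E
```

```text
pos [0.4767 0.0507 0.1753] rot [-3.141  0.    -3.135] q7 1.4 t 20.02
green [373. 173.] [461.5 109. ] [89.  88.1]
green [373. 175.] [462.2 109.9] [51.2 52. ]
blue [569. 175.] [462.3 312.7] [92.4 89. ]
yellow [304. 341.] [667.3  33.1] [40.2 45.2]
yellow n 744 fit [0.6417 0.0127] rms 0.0021 enc [641.3  12.8] 23.8
```

View pics/w6.png

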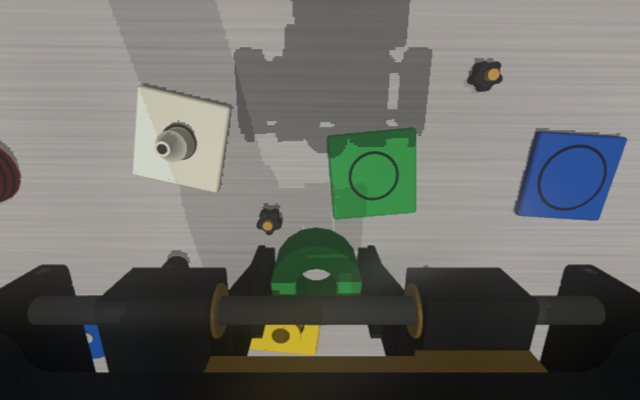

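>>> jog_arm([
  [[0.1,0.39,0],[0,0,0]],
  [[0.1,0.39,0],[0,0,0]],
  [[0,0,0.5],[0,0,0]],
  [[0,0,0.7],[0,0,0]],
  [[0,0,0.5],[0,0,0]],
])

```text
t: 20.7
tool_pos: [0.4609, 0.1086, 0.0459]
ee_rot: [-3.14, -0.001, -3.135]
wrist_force: [-0.5, 0.6, -0.5]
grip_width: 0.526
```

>>> jog_arm([
  [[0,0,0.2],[0,0,0]],
  [[0,0,0],[0,0,0]],
  [[0,0,0],[0,0,0]],
])

```text
t: 21.08
tool_pos: [0.4621, 0.1101, 0.0342]
ee_rot: [3.141, 0.002, -3.134]
wrist_force: [0.5, -0.3, 0.1]
grip_width: 0.524
```

>>> jog_arm([
  [[0,0,0.15],[0,0,0]],
  [[0,0,0.1],[0,0,0]],
  [[0,0,0],[0,0,0]],
  [[0,0,0],[0,0,0]],
])

```text
t: 21.58
tool_pos: [0.4609, 0.1099, 0.0141]
ee_rot: [-3.142, -0.0, -3.134]
wrist_force: [-0.5, 1.0, -0.9]
grip_width: 0.521
```

>>> jog_arm([
  [[0,0,0.01],[0,0,0]],
  [[0,0,0],[0,0,0]],
  [[0,0,0],[0,0,0]],
])

```text
t: 21.95
tool_pos: [0.4609, 0.11, 0.0134]
ee_rot: [3.141, 0.0, -3.134]
wrist_force: [0.3, 0.3, -0.1]
grip_width: 0.525
```

>>> jog_arm([
  [[0,0,0],[0,0,0]],
  [[0,0,0],[0,0,0]],
  [[0,0,0],[0,0,0]],
  [[0,0,0],[0,0,0]],
  [[0,0,-0.2],[0,0,0]],
], gripper=0.75)

```text
t: 22.58
tool_pos: [0.4602, 0.1095, 0.0282]
ee_rot: [-3.14, -0.002, -3.134]
wrist_force: [0.8, 0.2, 0.1]
grip_width: 0.749
```

>>> jog_arm([
  [[0,0,-0.6],[0,0,0]],
  [[0,0,-0.7],[0,0,0]],
  [[-0.2,-0.4,-0.6],[0,0,0]],
  [[-0.3,-0.7,0],[0,0,0]],
  [[-0.3,-0.7,0],[0,0,0]],
])

```text
t: 23.2
tool_pos: [0.5229, -0.0258, 0.1728]
ee_rot: [3.14, 0.003, -3.132]
wrist_force: [0.4, 0.5, 0.5]
grip_width: 0.747
```

>>> jog_arm([
  [[-0.3,-0.7,0],[0,0,0]],
  [[-0.3,-0.7,0],[0,0,0]],
  [[-0.3,-0.5,0],[0,0,0]],
  [[0,0,0],[0,0,0]],
  [[0,0,0],[0,0,0]],
], gripper=0.9)

```text
t: 23.82
tool_pos: [0.5904, -0.1661, 0.1713]
ee_rot: [3.141, -0.0, -3.134]
wrist_force: [0.5, 0.4, -0.0]
grip_width: 0.9
```

```bash
python3 - <<'E'
from h import *
s=wrist("w7")
fit(s,"blue",.026,.032,(.652,-.216));fit(s,"red",.026,.032,(.463,-.295))
t=env.snapshot("top");fit(t,"green",.036,.023,(.461,.11));fit(t,"yellow",.036,.023,(.642,.011))
E
```

```text
pos [ 0.5904 -0.1661  0.1713] rot [ 3.141 -0.    -3.134] q7 2.01 t 23.82
blue n 2427 fit [ 0.6524 -0.2146] rms 0.0006 enc [ 652.2 -214.7] 32.8
red n 4521 fit [ 0.4637 -0.2957] rms 0.0005 enc [ 463.9 -295.7] 32.9
green n 224 fit [0.4588 0.1064] rms 0.0011 enc [459.2 106.6] 22.5
yellow n 218 fit [0.6363 0.0078] rms 0.0006 enc [636.5   7.7] 23.0
```

View pics/w7.png

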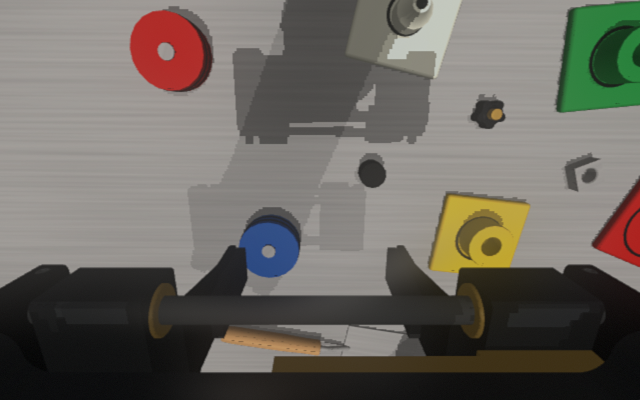

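>>> jog_arm([
  [[-0.41,-0.32,0],[0,0,0]],
  [[-0.417,-0.327,0],[0,0,0]],
  [[0,0,0.5],[0,0,0]],
  [[0,0,0.7],[0,0,0]],
  [[0,0,0.5],[0,0,0]],
])

```text
t: 24.55
tool_pos: [0.6526, -0.2124, 0.0416]
ee_rot: [3.14, -0.001, -3.132]
wrist_force: [0.6, 0.3, 0.5]
grip_width: 0.895
```

>>> jog_arm([
  [[0,0,0.2],[0,0,0]],
  [[0,0,0],[0,0,0]],
  [[0,0,0],[0,0,0]],
])

```text
t: 24.92
tool_pos: [0.6542, -0.2147, 0.0305]
ee_rot: [-3.141, 0.003, -3.133]
wrist_force: [0.5, -0.5, -0.0]
grip_width: 0.898
```

>>> jog_arm([
  [[0.015,0,0.15],[0,0,0]],
  [[0,0,0.17],[0,0,0]],
  [[0,0,0],[0,0,0]],
  [[0,0,0],[0,0,0]],
])

```text
t: 25.42
tool_pos: [0.6519, -0.2147, 0.0043]
ee_rot: [-3.142, -0.0, -3.134]
wrist_force: [0.1, 0.4, 0.4]
grip_width: 0.898
```

>>> jog_arm([
  [[0,0,0],[0,0,0]],
  [[0,0,0],[0,0,0]],
  [[0,0,0],[0,0,0]],
  [[0,0,0],[0,0,0]],
], gripper=0.6, grip_force=25)

```text
t: 25.92
tool_pos: [0.6521, -0.2147, 0.0046]
ee_rot: [-3.141, 0.0, -3.134]
wrist_force: [0.4, -0.7, 2.5]
grip_width: 0.72
```

>>> jog_arm([
  [[0,0,-0.25],[0,0,0]],
  [[0,0,-0.6],[0,0,0]],
  [[0,0,-0.7],[0,0,0]],
  [[0,0,-0.7],[0,0,0]],
  [[0.2,0.3,0],[0,0,0]],
])

```text
t: 26.55
tool_pos: [0.6383, -0.1952, 0.1791]
ee_rot: [-3.138, 0.008, -3.137]
wrist_force: [0.6, 0.1, -2.4]
grip_width: 0.718
```

>>> jog_arm([
  [[0.25,0.7,0],[0,0,0]],
  [[0.25,0.7,0],[0,0,0]],
  [[0.25,0.7,0],[0,0,0]],
  [[0.25,0.7,0],[0,0,0]],
  [[0.25,0.7,0],[0,0,0]],
])

```text
t: 27.18
tool_pos: [0.5401, 0.071, 0.1742]
ee_rot: [3.14, 0.001, -3.134]
wrist_force: [0.5, 0.3, -1.8]
grip_width: 0.716
```

>>> jog_arm([
  [[0.25,0.7,0],[0,0,0]],
  [[0.25,0.7,0],[0,0,0]],
  [[0.2,0.6,0],[0,0,0]],
  [[0,0.2,0],[0,0,0]],
  [[0,0,0],[0,0,0]],
])

```text
t: 27.8
tool_pos: [0.4873, 0.2343, 0.1737]
ee_rot: [3.141, 0.0, -3.133]
wrist_force: [-0.4, -0.9, -0.9]
grip_width: 0.716
```

>>> jog_arm([
  [[0,0,0],[0,0,0]],
  [[0,0,0],[0,0,0]],
])

```text
t: 28.05
tool_pos: [0.4877, 0.2325, 0.1733]
ee_rot: [-3.141, 0.0, -3.136]
wrist_force: [0.9, 0.1, -1.6]
grip_width: 0.719
```

```bash
python3 - <<'E'
from h import *
s=wrist("w8");boards(s,["green","red","blue"])
fit(s,"green",.036,.023,(.461,.11))
E
```

```text
pos [0.4877 0.2325 0.1733] rot [-3.141  0.    -3.136] q7 1.16 t 28.05
green [197. 161.] [461.4 110.7] [88.9 89.5]
green [191. 166.] [464.9 104.8] [52.7 62.6]
red [282. 333.] [666.4 190.9] [78.8 13.8]
blue [397. 163.] [462.5 314.7] [88.9 89. ]
blue [395. 163.] [461.9 315. ] [67.2 69.3]
green n 1578 fit [0.4626 0.1112] rms 0.0005 enc [462.  111.4] 23.9
```

View pics/w8.png

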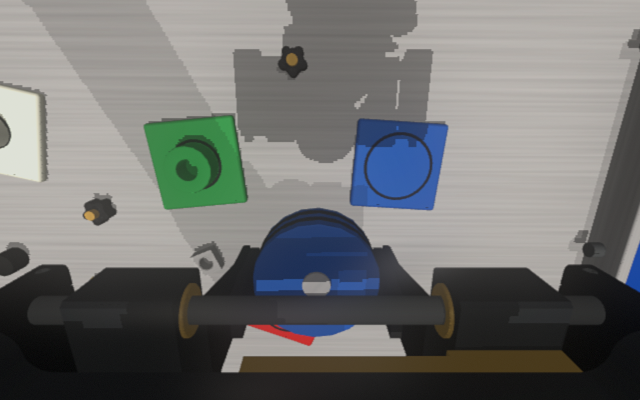

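>>> jog_arm([
  [[0.17,0.5,0],[0,0,0]],
  [[0.169,0.595,0],[0,0,0]],
  [[0,0,0.5],[0,0,0]],
  [[0,0,0.7],[0,0,0]],
  [[0,0,0.5],[0,0,0]],
])

```text
t: 28.72
tool_pos: [0.4607, 0.3151, 0.0437]
ee_rot: [-3.141, -0.001, -3.134]
wrist_force: [0.0, 1.0, -1.6]
grip_width: 0.715
```

>>> jog_arm([
  [[0,0,0.1],[0,0,0]],
  [[0,0,0],[0,0,0]],
  [[0,0,0],[0,0,0]],
])

```text
t: 29.1
tool_pos: [0.4621, 0.3167, 0.0399]
ee_rot: [3.14, 0.002, -3.134]
wrist_force: [1.2, -0.4, -1.0]
grip_width: 0.716
```

>>> jog_arm([
  [[0,-0.02,0.15],[0,0,0]],
  [[0,0,0.13],[0,0,0]],
  [[0,0,0],[0,0,0]],
  [[0,0,0],[0,0,0]],
])

```text
t: 29.6
tool_pos: [0.4611, 0.3145, 0.0171]
ee_rot: [-3.141, 0.0, -3.134]
wrist_force: [0.3, -0.8, -1.7]
grip_width: 0.717
```

>>> jog_arm([
  [[0,0,0.026],[0,0,0]],
  [[0,0,0],[0,0,0]],
  [[0,0,0],[0,0,0]],
])

```text
t: 29.98
tool_pos: [0.4611, 0.3146, 0.0153]
ee_rot: [3.141, 0.0, -3.134]
wrist_force: [0.3, 0.7, -2.0]
grip_width: 0.719
```

>>> jog_arm([
  [[0,0,0],[0,0,0]],
  [[0,0,0],[0,0,0]],
  [[0,0,0],[0,0,0]],
  [[0,0,0],[0,0,0]],
  [[0,0,-0.2],[0,0,0]],
], gripper=0.9)

```text
t: 30.6
tool_pos: [0.4604, 0.314, 0.0299]
ee_rot: [-3.14, -0.001, -3.134]
wrist_force: [0.6, -0.6, 0.2]
grip_width: 0.899
```

>>> jog_arm([
  [[0,0,-0.6],[0,0,0]],
  [[0,0,-0.7],[0,0,0]],
  [[0,-0.4,-0.5],[0,0,0]],
  [[0,-0.75,0],[0,0,0]],
  [[0,-0.75,0],[0,0,0]],
])

```text
t: 31.22
tool_pos: [0.4625, 0.1705, 0.1666]
ee_rot: [3.14, 0.002, -3.133]
wrist_force: [0.3, -0.8, 0.3]
grip_width: 0.902
```

>>> jog_arm([
  [[0,0,0],[0,0,0]],
  [[0,0,0],[0,0,0]],
])

```text
t: 31.48
tool_pos: [0.4623, 0.1726, 0.166]
ee_rot: [3.14, 0.001, -3.134]
wrist_force: [-0.2, 0.2, 0.2]
grip_width: 0.897
```

```bash
python3 - <<'E'
from h import *
s=wrist("w9");fit(s,"blue",.036,.032,(.4623,.3146));fit(s,"green",.036,.023,(.461,.11));boards(s,["red"])
E
```

```text
pos [0.4623 0.1726 0.166 ] rot [ 3.140e+00  1.000e-03 -3.134e+00] q7 1.19 t 31.48
blue n 3328 fit [0.4613 0.3142] rms 0.0005 enc [461.2 314.2] 32.9
green n 1499 fit [0.4624 0.1108] rms 0.0005 enc [462.5 110.9] 23.5
red [334. 337.] [647.2 197.5] [ 43.7 104.6]
```

>>> jog_arm([
  [[0,-0.4,0],[0,0,0]],
  [[0,-0.7,0],[0,0,0]],
  [[0,-0.75,0],[0,0,0]],
  [[0,-0.75,0],[0,0,0]],
  [[0,-0.75,0],[0,0,0]],
])

```text
t: 32.15
tool_pos: [0.4646, -0.0797, 0.1656]
ee_rot: [3.141, 0.001, -3.131]
wrist_force: [-0.2, 0.4, -0.9]
grip_width: 0.897
```

>>> jog_arm([
  [[0.03,-0.75,0],[0,0,0]],
  [[0,-0.75,0],[0,0,0]],
  [[0,-0.75,0],[0,0,0]],
  [[0,-0.644,0],[0,0,0]],
  [[0,0,0],[0,0,0]],
])

```text
t: 32.78
tool_pos: [0.4628, -0.2999, 0.165]
ee_rot: [-3.138, -0.002, -3.138]
wrist_force: [0.2, 0.7, 0.2]
grip_width: 0.901
```

>>> jog_arm([
  [[0,0,0.4],[0,0,0]],
  [[0,0,0.6],[0,0,0]],
  [[0,0,0.5],[0,0,0]],
  [[0,0,0.2],[0,0,0]],
  [[0,0,0],[0,0,0]],
])

```text
t: 33.4
tool_pos: [0.464, -0.2954, 0.0375]
ee_rot: [3.141, -0.001, -3.132]
wrist_force: [0.3, -0.2, 0.6]
grip_width: 0.903
```

>>> jog_arm([
  [[0,0,0],[0,0,0]],
  [[0,0,0],[0,0,0]],
])

```text
t: 33.65
tool_pos: [0.4645, -0.2965, 0.0388]
ee_rot: [-3.141, 0.002, -3.133]
wrist_force: [-0.3, 0.3, -0.2]
grip_width: 0.896
```

>>> jog_arm([
  [[0,0.01,0.2],[0,0,0]],
  [[0,0,0.24],[0,0,0]],
  [[0,0,0],[0,0,0]],
  [[0,0,0],[0,0,0]],
])

```text
t: 34.15
tool_pos: [0.4634, -0.2958, 0.0045]
ee_rot: [-3.142, -0.001, -3.134]
wrist_force: [0.1, 0.7, 0.8]
grip_width: 0.898
```

>>> jog_arm([
  [[0,0,0],[0,0,0]],
  [[0,0,0],[0,0,0]],
  [[0,0,0],[0,0,0]],
  [[0,0,0],[0,0,0]],
], gripper=0.6)

```text
t: 34.65
tool_pos: [0.4639, -0.2957, 0.0049]
ee_rot: [-3.141, 0.001, -3.134]
wrist_force: [-1.2, -0.0, 3.5]
grip_width: 0.722
```

>>> jog_arm([
  [[0,0,-0.25],[0,0,0]],
  [[0,0,-0.6],[0,0,0]],
  [[0,0,-0.7],[0,0,0]],
  [[0,0,-0.7],[0,0,0]],
  [[-0.1,0.3,0],[0,0,0]],
])

```text
t: 35.28
tool_pos: [0.4715, -0.2758, 0.1781]
ee_rot: [-3.139, 0.006, -3.138]
wrist_force: [0.5, -0.2, -2.4]
grip_width: 0.717
```

>>> jog_arm([
  [[-0.25,0.7,0],[0,0,0]],
  [[-0.25,0.7,0],[0,0,0]],
  [[-0.25,0.7,0],[0,0,0]],
  [[-0.25,0.7,0],[0,0,0]],
  [[-0.25,0.7,0],[0,0,0]],
])

```text
t: 35.9
tool_pos: [0.5629, -0.0081, 0.1746]
ee_rot: [3.141, 0.001, -3.134]
wrist_force: [0.5, -0.9, -0.7]
grip_width: 0.717
```

>>> jog_arm([
  [[-0.25,0.7,0],[0,0,0]],
  [[-0.2,0.6,0],[0,0,0]],
  [[-0.1,0.3,0],[0,0,0]],
  [[0,0,0],[0,0,0]],
  [[0,0,0],[0,0,0]],
])

```text
t: 36.52
tool_pos: [0.6027, 0.1083, 0.1739]
ee_rot: [-3.141, 0.0, -3.136]
wrist_force: [-0.6, 0.5, -0.5]
grip_width: 0.718
```

```bash
python3 - <<'E'
from h import *
s=wrist("w10");boards(s,["red"])
fit(s,"green",.036,.023,(.461,.11))
E
```

```text
pos [0.6027 0.1083 0.1739] rot [-3.141  0.    -3.136] q7 1.62 t 36.52
red [404. 210.] [628.9 200.1] [90.2 89.6]
green n 2131 fit [0.4633 0.1103] rms 0.0004 enc [463.4 110.4] 23.0
```

View pics/w10.png

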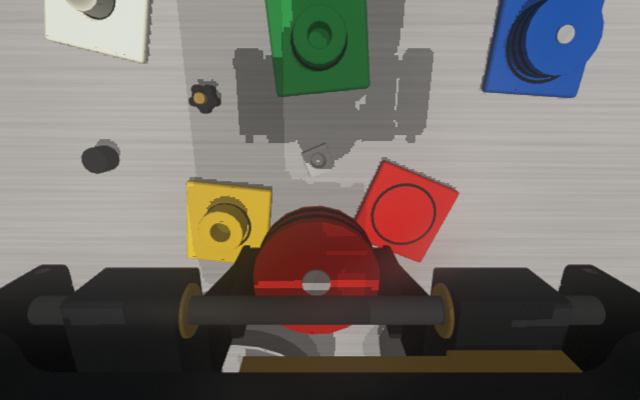

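>>> jog_arm([
  [[-0.17,0.6,0],[0,0,0]],
  [[-0.179,0.624,0],[0,0,0]],
  [[0,0,0.5],[0,0,0]],
  [[0,0,0.7],[0,0,0]],
  [[0,0,0.5],[0,0,0]],
])

```text
t: 37.2
tool_pos: [0.6278, 0.2007, 0.0443]
ee_rot: [-3.141, -0.001, -3.136]
wrist_force: [0.1, -0.5, -0.3]
grip_width: 0.715
```

>>> jog_arm([
  [[0,0,0.1],[0,0,0]],
  [[0,0,0],[0,0,0]],
  [[0,0,0],[0,0,0]],
])

```text
t: 37.58
tool_pos: [0.6296, 0.2025, 0.0406]
ee_rot: [3.14, 0.003, -3.134]
wrist_force: [-0.3, 0.0, -0.8]
grip_width: 0.719
```

>>> jog_arm([
  [[0,-0.02,0.15],[0,0,0]],
  [[0,0,0.14],[0,0,0]],
  [[0,0,0],[0,0,0]],
  [[0,0,0],[0,0,0]],
])

```text
t: 38.08
tool_pos: [0.6283, 0.2011, 0.0166]
ee_rot: [-3.141, -0.0, -3.134]
wrist_force: [0.3, -0.2, -1.3]
grip_width: 0.719
```

>>> jog_arm([
  [[0,0,0.017],[0,0,0]],
  [[0,0,0],[0,0,0]],
  [[0,0,0],[0,0,0]],
])

```text
t: 38.45
tool_pos: [0.6284, 0.2012, 0.0155]
ee_rot: [3.141, 0.0, -3.134]
wrist_force: [-0.4, 0.3, -0.7]
grip_width: 0.72
```

>>> jog_arm([
  [[0,0,0],[0,0,0]],
  [[0,0,0],[0,0,0]],
  [[0,0,0],[0,0,0]],
  [[0,0,0],[0,0,0]],
  [[0,0,-0.2],[0,0,0]],
], gripper=0.9)

```text
t: 39.08
tool_pos: [0.6276, 0.2009, 0.03]
ee_rot: [-3.141, -0.002, -3.134]
wrist_force: [0.4, -0.4, 0.9]
grip_width: 0.9
```

>>> jog_arm([
  [[0,0,-0.6],[0,0,0]],
  [[0,0,-0.7],[0,0,0]],
  [[0.5,0,-0.7],[0,0,0]],
  [[0.6,-0.2,-0.3],[0,0,0]],
  [[0.6,-0.2,0],[0,0,0]],
])

```text
t: 39.7
tool_pos: [0.5025, 0.1694, 0.2035]
ee_rot: [3.139, 0.003, -3.135]
wrist_force: [0.5, -0.1, 1.6]
grip_width: 0.905
```

>>> jog_arm([
  [[0.2,0,0],[0,0,0]],
  [[0,0,0],[0,0,0]],
  [[0,0,0],[0,0,0]],
])

```text
t: 40.08
tool_pos: [0.488, 0.1702, 0.2019]
ee_rot: [3.141, 0.001, -3.134]
wrist_force: [0.2, 0.5, 0.6]
grip_width: 0.9
```

```bash
python3 - <<'E'
from h import *
t=env.snapshot("top");cv2.imwrite("pics/topF.png",t["image"][...,::-1])
fit(t,"red",.036,.032,(.6289,.2001));fit(t,"blue",.036,.032,(.4623,.3146));fit(t,"yellow",.036,.023,(.642,.011));fit(t,"green",.036,.023,(.462,.11));fit(t,None,.032,.015,(.43,-.087))
s=wrist("w11");fit(s,"red",.036,.032,(.6289,.2001));boards(s,["red"])
W=world(s);print({k:np.round(v,2) for k,v in env.state().items() if k in("wrist_force","grip_width","tool_pos")})
E
```

```text
red n 143 fit [0.6227 0.1975] rms 0.0043 enc [631.8 190.9] 29.3Traceback (most recent call last):
  File "<stdin>", line 3, in <module>
  File "h.py", line 36, in fit
    H=cv2.convexHull((P*1000).astype(np.float32))[:,0]/1000
      ~~~~~~~~~~~~~~~~~~~~~~~~~~~~~~~~~~~~~~~~~~~^^^^^
TypeError: 'NoneType' object is not subscriptable
```

View pics/topF.png

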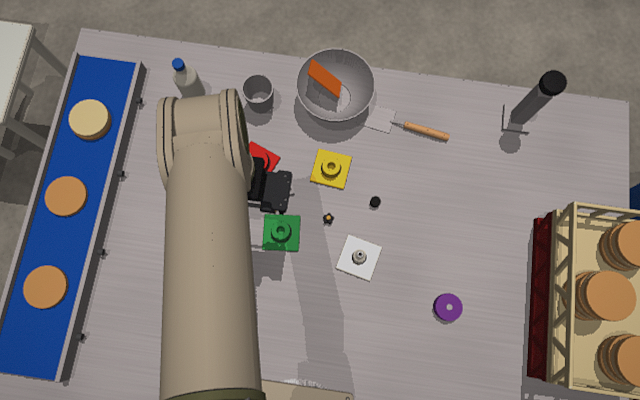

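>>> jog_arm([
  [[0,-0.5,0],[0,0,0]],
  [[0,-0.75,0],[0,0,0]],
  [[0,-0.75,0],[0,0,0]],
  [[0,-0.75,0],[0,0,0]],
  [[0,-0.75,0],[0,0,0]],
])

```text
t: 40.75
tool_pos: [0.4897, -0.0947, 0.2018]
ee_rot: [3.142, 0.001, -3.134]
wrist_force: [0.8, -0.8, 0.6]
grip_width: 0.897
```

>>> jog_arm([
  [[0,-0.75,0],[0,0,0]],
  [[0,-0.75,0],[0,0,0]],
  [[0,-0.5,0],[0,0,0]],
  [[0,0,0],[0,0,0]],
  [[0,0,0],[0,0,0]],
])

```text
t: 41.38
tool_pos: [0.4908, -0.2427, 0.201]
ee_rot: [-3.141, -0.001, -3.134]
wrist_force: [0.1, 0.8, -0.1]
grip_width: 0.899
```

```bash
python3 - <<'E'
from h import *
C={"red":(.032,(.629,.2)),"blue":(.032,(.4623,.3146)),"yellow":(.023,(.642,.011)),"green":(.023,(.462,.11))}
for n in("top","side"):
    t=env.snapshot(n);cv2.imwrite(f"pics/{n}F2.png",t["image"][...,::-1]);print(n)
    for c,(r,p) in C.items(): fit(t,c,.036,r,p)
    fit(t,None,.032,.015,(.43,-.087))
print({k:np.round(v,2) for k,v in env.state().items() if k in("t","wrist_force","grip_width","tool_pos")})
E
```

```text
top
red n 466 fit [0.6233 0.1969] rms 0.001 enc [623.4 197. ] 32.2
blue n 506 fit [0.4585 0.3104] rms 0.0007 enc [458.4 310.7] 32.0
yellow n 217 fit [0.6363 0.0078] rms 0.0006 enc [636.2   7.7] 23.3
green n 224 fit [0.4586 0.1064] rms 0.0011 enc [458.4 106.4] 23.0
None n 72 fit [ 0.4271 -0.089 ] rms 0.001 enc [426.9 -88.7] 14.8
side
red n 190 fit [0.6293 0.1882] rms 0.0026 enc [630.1 187.3] 36.2
blue n 82 fit [0.4642 0.302 ] rms 0.0042 enc [460.8 301.4] 33.3
yellow n 152 fit [0.6424 0.0017] rms 0.0023 enc [6.41e+02 5.00e-01] 27.2
green n 51 fit [0.4666 0.0987] rms 0.0052 enc [457.2  98.5] 22.4
None n 60 fit [ 0.4333 -0.0963] rms 0.0009 enc [433.  -96.2] 16.3
{'t': np.float64(41.48), 'tool_pos': array([ 0.49, -0.24,  0.2 ]), 'wrist_force': array([-0.15,  0.11, -0.13]), 'grip_width': np.float64(0.9)}
```

View pics/sideF2.png

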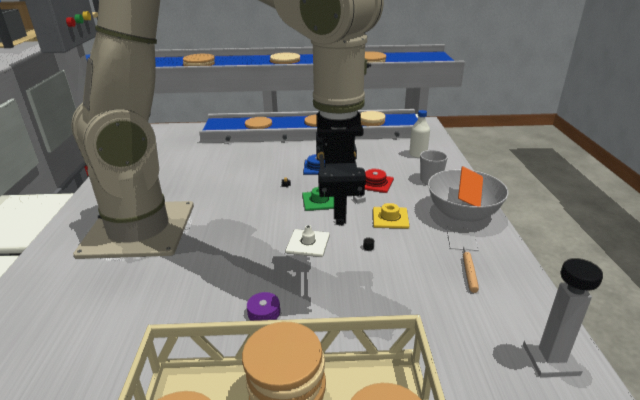

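```bash
python3 -c "
from cell import env
print(env.job_done())"
```

```text
the job is handed in; nothing more can be done
None
```

I took both stacks apart from the top down (nozzle, yellow collar, green collar, blue piston, red piston). Each part now stands upright and released on the board of its own colour. The job was handed in at about 41.5 s, with the gripper clear of everything.

**Wrist-camera checks:** after release, the nozzle, both collars and the blue piston measured within about 2 mm of their board centres. The red piston was not measured by the wrist camera after release. I put it down about 1 mm from the board centre measured just before.

**Fixed cameras disagree:** the last top view puts the two pistons and two collars about 4–7 mm off their board centres, and the nozzle about 3 mm. The four large offsets all point the same way, and the stacks showed a similar shift before I touched them, so I took it to be camera calibration. The last side view was rougher and put the parts about 10–13 mm off in one direction. From that low angle it had also placed the empty boards up to about 9 mm off the same way. I trusted the wrist camera.

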